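Change over a slide-plate membrane holder with a fingertip

TASK

Bring the fresh membrane under the clamp of the membrane holder: with a fingertip or the outside of the fingers against its knurled rim, roll the big hand ring counter-clockwise (seen from above) two full turns to loosen it, not much more so that it stays well on its thread; then push the white carrier by its long free end along the slideway, fully home against the end stop. Grip and lift nothing, do not push the carrier before the ring has been loosened, and leave the other things on the bench where they are.

Things in the scene. Friction and masses are not known exactly. Their poses are not given: they have to be found in the camera images.
- press: Membrane holder, fixed: aluminium base plate 124 mm (its x) by 285 mm (its y, -140 to +145 mm), slideway floor 22 mm up, guide rails to z = 48 mm, steel bridge over the middle (124 x 60 mm, top at z = 84 mm) with the clamp screw and hand ring. Origin on the worktop below the screw's vertical axis; y runs along the slideway from the carrier's push end (-y) to the end stop (+y)
- clamp_ring (a joint): turn of the knurled hand ring in rad: 0 to 0.3 at the start (clamped), grows counter-clockwise seen from above (loosening); 12.57 = two full turns; thread ends at 21.2. The ring and the clamp plate under the bridge rise 4 mm a turn. It turns stiffly, about 0.06 N m or 1.2 N at the rim, and stays where it is left
- ring_axis (a point): point on the ring's vertical axis at the bridge's top (z = 84 mm); does not move. The ring: bare-metal disc, 101 mm across over its 40 upright ribs (pitch 7.6 mm, 2 mm proud), 22 mm high; clamped, it spans z = 87 to 109 mm, two turns open z = 95 to 117 mm. The rim is free all round for a finger coming down beside it; pressed inward by a few N, a finger carries it along
- ring_mark (a point): short black index line on the ring's top face, 42 mm from the axis; goes round and rises with the ring, so it shows how far the ring has turned. (A finger carried once round the rim without being turned itself rolls the ring about 1.2 turns.)
- carrier: white membrane carrier, flat bar in the slideway, 80 mm wide, 20 mm thick, y = -140 to +95 mm about its origin (on its underside), axes as press. Origin at y = -35 mm in press at the start, +36 mm against the stop. The clamp's spigot, in one of its two round recesses, locks it (2.5 mm play) until 1.3 turns open. 0.2 to 0.45 kg; keeper strips hold it down
- push_end (a point): middle of the carrier's flat push end (its -y end face, 80 mm wide, 20 mm tall), 32 mm above the worktop. It overhangs the base plate by 35 mm at the start and ends inside it, 10 mm above the slideway floor. Push along press +y, about 71 mm to the stop
- stop_face (a point): middle of the end stop's inner face, y = +131 mm, z = 32 mm in press, where the carrier's leading end comes to rest
- vial_a: bystander: capped glass vial, 24 mm across, 56 mm tall, standing; origin under its centre
- vial_b: bystander: second capped glass vial of the same size, standing; origin under its centre
- forceps: bystander: steel forceps lying flat, 132 mm long, 12 mm high; origin at the middle, on the worktop
- timer: bystander: flat bench timer, 58 x 66 x 20 mm; origin under its centre
- tube_coil: bystander: tied coil of clear pump tube lying flat, 66 mm across, 21 mm high; origin under its centre
- weigh_boat: bystander: square open weighing tray, 48 x 48 x 18 mm; origin under its centre
- wash_bottle: bystander: squeeze bottle with a bent spout, 65 x 108 x 214 mm, standing; origin under its centre
- white_bottle: bystander: white screw-cap reagent bottle, 60 mm across, 106 mm tall, standing; origin under its centre

How it is judged:
By the outcome, as a careful person would: the job done as asked, in the order asked, and still so for the second after the job is handed in, with the robot touching nothing.
It also fails if it takes over 64 s, if anything falls off the work surface, if the arm or the gripper's body presses on something with over 40 N, if the wrist force passes 120 N, or if a joint passes its speed limit or range.

ROBOT

A 6-joint arm with a two-finger parallel gripper is mounted at the origin on a cart in front of the work surface, level with it; the furniture and walls round the work are solid. World frame = base frame: x ahead of the robot, y to its left, z up, the work surface at z = 0. Lengths are in m, angles in rad, forces in N, time in s.
With the tool pointing down it reaches from about 0.35 to 0.925 m from the base axis. Payload 6.4 kg.
Tool frame: the origin (TCP) lies on the centre line of the jaws, within the pads' length; the fingertips stand 8 mm ahead of it and the grasp point (between the pads) lies 11 mm behind it (tcp_to_tips is the z of the fingertips in the tool frame, in m); z points along the fingers, y is the line along which they close (so a half turn about z gives the same grasp; the last joint's range is limited). The gripper opens to 85 mm and grips with 20 to 120 N. Pads are 22 mm wide; open, the fingers measure 114 mm over their backs; the gripper's body (76 mm by 85 mm) begins 54 mm behind the grasp point. The pads swing forward as they close: fully open they stand 13 mm farther back than shut.
Start: joints at [1.091, 0.245, 1.558, -0, 1.339, -0.174], TCP at [0.196, 0.62, 0.239] pointing down, gripper open.
Joint ranges: [-3.13, 3.13], [-1.02, 2.26], [0.13, 2.54], [-0.95, 4.09], [0.21, 2.88], [-2.74, 2.74]. Speed limits (rad/s): [2.57, 2.57, 3.14, 3.14, 3.14, 3.14].

INTERFACE

Orientations are given as a rotation vector (axis times angle).
In Python, from cell import * gives the robot as it stands.
- The arm moves only by the shell command python3 -m handwheel 'ROWS' [FORCE]. ROWS is JSON, a list of rows, each an object of numbers: "x", "y", "z": the shift along the tool's x, y, z in mm; "wx", "wy", "wz": the turn, a rotation vector about the tool's x, y, z in rad; "hand": the closure, from 0 (fully open) to 1 (shut). A call has exactly 8 rows; each row is the pose to reach, as a shift and turn from the pose commanded when the call began, along the tool's axes at that moment; what a row does not reach only later rows make up. A row lasts 1/8 s, in which the tool goes at most 62.5 mm and 10.7 degrees, less where a joint would pass 70% of its speed; a pose out of reach is approached as far as the arm can. A call with a gripper value outside its range is refused whole. The fingers move at their own pace and stop on an object; FORCE is the grip in N (left out, the last holds). Time passes only in rows, so rows that repeat a pose let the fingers close, or fill a call up. It gives the time, the measured TCP pose, the force, the opening and the grip force at its end, in the units of the state.
- state(): the state, without advancing time (a new reading comes with each control period).
- capture(name): name is "scene" or "top" or "wrist"; returns a dict with "color" (400x640x3 uint8, red, green, blue), "depth" (400x640 float32, m along the optical axis (not along the pixel's ray), 0 where there is no reading), "vertical_fov" (degrees; the focal length in pixels is half the picture's height over the tangent of half this angle, whatever the lens; pixels are square), "cx", "cy" (the principal point, pixels), "distortion" ([k1, k2, p1, p2, k3] as OpenCV has them; the pictures are not rectified), "rvec" (rotation vector, rad) and "tvec" (3), from world to camera coordinates, as OpenCV has them. Camera axes: x right, y down, z forward; pixel columns grow to the right and rows downward; lengths in m; the calibration is good to about 2 mm. A picture is of the moment at which its call begins.
- job_done(): hands the job in; it is judged then, once.
Trained networks look in a picture, given as the dict that the camera call returned (one of the last four; its "shot" number tells which), for a name from the list of things; names that differ only in an ending like _2 or _b are one class to them, and where a whole thing is asked for, a point or a joint stands for the part that bears it (a point fixed in the world has none). Each returns a list of dicts, best first, with "confidence" (0 to 1); they miss things now and then, are a little off and sometimes report something else, mostly with a low value. They report only what shows in the picture. A call takes as long as a camera call.
- cut_out(thing, picture): "mask" (400x640 bool, what is visible of it).
- pinpoint(thing, picture): "location" ([x, y, z] in m, in world coordinates, good to about 4 mm: a listed point, or the origin of a listed thing).
The state is a dict: "time": time; "joint_pos": joint angles; "qvel": joint speeds; "effort": joint torques, N m; "tcp_pos": TCP position; "ee_rot": TCP orientation; "wrist_force": force on the tool from outside, world axes, zero at the start; "ft_torque": the same for the moment, N m; "gripper_width": finger opening in m; "grasp_force": force on a finger pad.
Only numpy, scipy, OpenCV 4.12 (cv2) and the standard library are available. Lean on these libraries where they do the work, as an engineer would, in place of code of your own. Each camera call takes 0.05 s, during which the arm holds its last target. There are 200 camera calls.

## Working session

There is one attempt and no reset: what is moved stays moved. The work goes in short steps, Python scripts to look and compute and a shell command to move; the robot and the scene stay as the last step left them, time stands still between calls to the robot, and variables do not carry over. Pictures are saved under pics/ and viewed, at most 10 in all, crops included, and the job is handed in when it is done.

```bash
mkdir -p pics; ls
python3 - <<'E'
from cell import *
import cv2,numpy as np
s=state(); print(s['time'],s['tcp_pos'],s['ee_rot'],s['wrist_force'],s['gripper_width'],{k:v for k,v in s.items() if k not in('joint_pos','qvel','effort')}.keys())
for n in('scene','top'):
    c=capture(n); cv2.imwrite(f'pics/{n}1.png',c['color'][:,:,::-1])
    print(n,-cv2.Rodrigues(c['rvec'])[0].T@np.array(c['tvec']).ravel())
    for t in ['press','ring_axis','ring_mark','carrier','push_end','stop_face','vial_a','forceps','timer','tube_coil','weigh_boat','wash_bottle','white_bottle']:
        for r in pinpoint(t,c)[:2]: print(t,np.round(r['location'],3),round(r['confidence'],2))
E
```

```text
pics
0.0 [0.19543072 0.61934047 0.23817578] [-4.78376829e-01 -3.10433736e+00  2.92756196e-03] [-0.29281767 -0.04248868  0.20098391] 0.08513963115543194 dict_keys(['time', 'tcp_pos', 'ee_rot', 'wrist_force', 'ft_torque', 'grasp_force', 'gripper_width'])
scene [-0.4791773  -0.39710703  1.16224364]
press [ 0.475  0.264 -0.002] 0.94
ring_axis [0.474 0.264 0.085] 0.76
ring_mark [0.436 0.263 0.111] 0.83
carrier [0.474 0.231 0.023] 0.61
push_end [0.45  0.091 0.033] 0.64
stop_face [0.491 0.399 0.033] 0.6
stop_face [ 0.464 -0.347 -0.001] 0.52
vial_a [ 0.376 -0.096  0.002] 0.59
vial_a [ 0.398 -0.036  0.003] 0.39
forceps [0.421 0.524 0.001] 0.45
timer [ 0.399 -0.247 -0.002] 0.83
tube_coil [0.5   0.554 0.003] 0.39
tube_coil [ 0.573  0.528 -0.001] 0.29
weigh_boat [ 0.417 -0.151  0.003] 0.47
wash_bottle [ 0.466 -0.349 -0.002] 0.82
white_bottle [ 0.574  0.527 -0.   ] 0.89
top [0.28608547 0.09023876 1.38432325]
press [0.473 0.263 0.001] 0.88
ring_axis [0.473 0.263 0.084] 0.72
ring_axis [ 0.401 -0.038 -0.003] 0.29
ring_mark [0.434 0.259 0.113] 0.83
carrier [0.472 0.233 0.018] 0.57
push_end [0.455 0.09  0.031] 0.68
push_end [ 0.404 -0.042 -0.001] 0.39
stop_face [0.49  0.395 0.032] 0.68
vial_a [ 0.403 -0.041 -0.001] 0.56
vial_a [ 0.375 -0.093  0.004] 0.43
forceps [ 0.42   0.524 -0.003] 0.67
timer [ 0.399 -0.244 -0.003] 0.63
tube_coil [ 0.497  0.552 -0.005] 0.63
tube_coil [ 0.42   0.521 -0.   ] 0.55
weigh_boat [ 0.419 -0.153  0.   ] 0.65
weigh_boat [ 0.5    0.552 -0.004] 0.27
wash_bottle [ 0.462 -0.346 -0.   ] 0.81
white_bottle [0.571 0.531 0.003] 0.96
```

View pics/scene1.png

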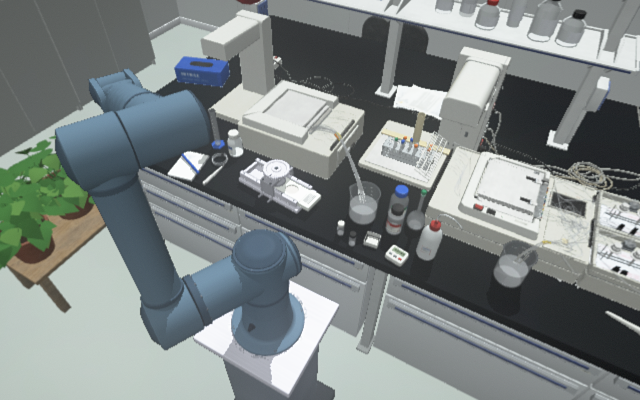

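View pics/top1.png

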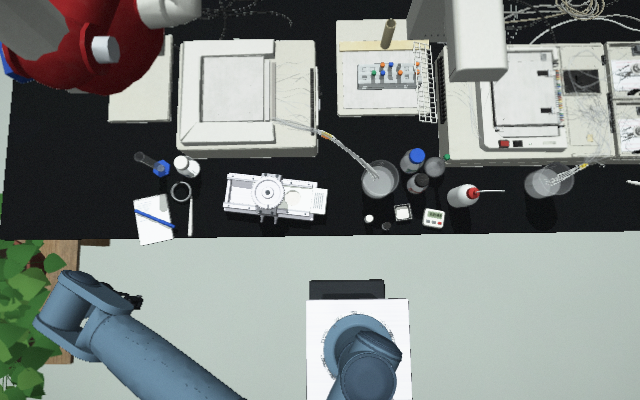

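The pictures show the press at top-camera pixel (268,193), with its push end to the right at (326,200). There's a beaker at (380,180), the analyser sits behind the press above row 155, and the index mark faces the robot. Next I check the obstacle heights and refine the axis.

```bash
cat > h.py <<'E'
from cell import *
import cv2,numpy as np
def cloud(c):
    f=200/np.tan(np.radians(c['vertical_fov'])/2)
    K=np.array([[f,0,c['cx']],[0,f,c['cy']],[0,0,1.]])
    v,u=np.mgrid[0:400,0:640]
    p=cv2.undistortPoints(np.stack([u,v],-1).reshape(-1,1,2).astype(float),K,np.array(c['distortion'],float)).reshape(400,640,2)
    d=c['depth']; P=np.dstack([p[...,0]*d,p[...,1]*d,d])-np.array(c['tvec']).ravel()
    W=P@cv2.Rodrigues(np.array(c['rvec']))[0]; W[d==0]=np.nan
    return W
yaw=-np.arctan2(.038,.3065)
C=np.array([.4735,.2635])
Rp=np.array([[np.cos(yaw),-np.sin(yaw)],[np.sin(yaw),np.cos(yaw)]])
E
python3 - <<'E'
from h import *
for n in('top','scene'):
    c=capture(n); W=cloud(c)
    for r in cut_out('clamp_ring',c)[:1]:
        m=r['mask']; p=W[m]; t=p[(p[:,2]>.1)&(p[:,2]<.118)]
        print(n,len(p),len(t),t.min(0),t.max(0),'mid',(t.min(0)+t.max(0))/2,np.median(t,0), cv2.minEnclosingCircle(t[:,:2].astype(np.float32)))
    if n=='top':
        q=(W[...,:2]-C)@Rp; z=W[...,2]
        print('cols press y, rows press x; max z cm')
        ys=np.arange(-.36,.36,.03)
        for x in np.arange(.24,-.2,-.03):
            print('%5.2f'%x,' '.join('%3.0f'%(100*np.nanmax(np.append(z[(abs(q[...,0]-x)<.015)&(abs(q[...,1]-y)<.015)],-.01))) for y in ys))
        print('      ',' '.join('%3.0f'%(100*y) for y in ys))
E
```

```text
top 904 860 [0.42708365 0.21357752 0.10011848] [0.52458948 0.31281853 0.11578905] mid [0.47583656 0.26319802 0.10795376] [0.47542516 0.26391092 0.10654746] ((0.47578418254852295, 0.26386886835098267), 0.05080984905362129)
cols press y, rows press x; max z cm
 0.24   1   1   1   1   1   1   1   1  14  15  16  15  14  16  16  17  17  16  17  16  17  17  16  -1
 0.21   1   1   1   1   1   1   1   0  15  15  22  21  18  78  77  17  68  67  16  17  17  17  13  -1
 0.18   1   1   1   1   1   0   1  25  25  24  23  20  17  77  79  79  79  80  17  17  17  17  13   0
 0.15   0   0   1   0  19  22  24  25  24  13  13  13  16  17  17  78  78  80  17  17  17  17  13   1
 0.12  12  12  13  17  20  21   1   1   1   1   1  13  13  13  13  91  76  80  63  63  17  17  13   1
 0.09  12   9  12  13   1   1   1   1   1   1   1   0   1   1   1  94  95  95  76  68  13  13  11   1
 0.06  12   6  12  12   1   1   1   2   5   6   6  11  11  11  94  95 100   5  75  74  73  11  11   1
 0.03  12  12  12   1   1   1   5   5   5   5  11  12  11  12  94  97 103 100  96   1   2  10   7   1
 0.00   1   1   1   1   1
[... 315 characters left out ...]
  1   1   1   1   2   1   2   1   1   1   1   1   0   1   1   1   2
-0.12  -1  -1  -1  -1  -1  -1  -1   1   0   1   1   1   1   1   0   1   1   1   1   1   2   1   3   3
-0.15  -1  -1  -1  -1  -1  -1  -1  -1  -1  -1  -1  -1  -1  -1  -1  -0   1   0   0   0   2   1   2   2
-0.18  -1  -1  -1  -1  -1  -1  -1  -1  -1  -1  -1  -1  -1  -1  -1  -1  -1  -1  -1  -1  -1  -1   1   2
       -36 -33 -30 -27 -24 -21 -18 -15 -12  -9  -6  -3   0   3   6   9  12  15  18  21  24  27  30  33
scene 453 425 [0.42423739 0.21333084 0.10002287] [0.52767061 0.30979632 0.11690039] mid [0.475954   0.26156358 0.10846163] [0.47194464 0.26138292 0.10760956] ((0.47632715106010437, 0.26214370131492615), 0.05265023186802864)
```

```bash
cat >> h.py <<'E'
C=np.array([.4745,.2635])
def rep(target=None):
    s=state(); R=cv2.Rodrigues(np.array(s['ee_rot']))[0]; p=np.array(s['tcp_pos'])
    print('t',round(s['time'],2),'press mm',np.round(1000*(p[:2]-C)@Rp,1),'z',round(1000*p[2],1),'F press',np.round(np.append(np.array(s['wrist_force'][:2])@Rp,s['wrist_force'][2]),1),'toolx',np.round(np.degrees(np.arctan2(R[1,0],R[0,0])-yaw),2)%360,'tilt',np.round(R[:,2],3),'w',round(s['gripper_width'],3))
    if target is not None:
        t=np.append(C+Rp@np.array(target[:2])/1000,target[2]/1000)
        print('shift tool mm',np.round(1000*R.T@(t-p),1))
E
python3 -c "
from h import *
rep((-85,0,200))"
```

```text
t 1.6 press mm [-320.5  319.3] z 239.3 F press [ 0.4 -0.3  1. ] toolx 169.55 tilt [-0. -0. -1.] w 0.086
shift tool mm [-289.6 -271.3   39.3]
```

```bash
python3 -m handwheel '[{"x":-30,"y":-25,"wz":-0.02,"hand":1},{"x":-75,"y":-67,"wz":-0.05,"hand":1},{"x":-120,"y":-108,"wz":-0.08,"hand":1},{"x":-165,"y":-150,"wz":-0.11,"hand":1},{"x":-210,"y":-192,"wz":-0.14,"hand":1},{"x":-250,"y":-229,"wz":-0.16,"hand":1},{"x":-280,"y":-257,"wz":-0.18,"hand":1},{"x":-295,"y":-271,"wz":-0.18,"hand":1}]' 40; python3 -c "
from h import *
rep((-85,0,100))"
```

```text
t 1.6 press mm [-320.5  319.3] z 239.3 F press [ 0.4 -0.3  1. ] toolx 169.55 tilt [-0. -0. -1.] w 0.086
shift tool mm [-289.6 -271.3  139.3]invalid input at $[0]: expected keys x, y, z, wx, wy, wz, hand
```

```bash
python3 -m handwheel '[{"x":-30,"y":-27,"z":0,"wx":0,"wy":0,"wz":-0.02,"hand":1},{"x":-75,"y":-69,"z":0,"wx":0,"wy":0,"wz":-0.05,"hand":1},{"x":-120,"y":-111,"z":0,"wx":0,"wy":0,"wz":-0.08,"hand":1},{"x":-165,"y":-153,"z":0,"wx":0,"wy":0,"wz":-0.11,"hand":1},{"x":-210,"y":-195,"z":0,"wx":0,"wy":0,"wz":-0.14,"hand":1},{"x":-250,"y":-233,"z":10,"wx":0,"wy":0,"wz":-0.16,"hand":1},{"x":-280,"y":-261,"z":30,"wx":0,"wy":0,"wz":-0.18,"hand":1},{"x":-290,"y":-271,"z":50,"wx":0,"wy":0,"wz":-0.182,"hand":1}]' 40; python3 -c "
from h import *
rep((-85,0,100))"
```

```text
time: 2.6
tcp_pos: [0.3919, 0.2724, 0.1892]
ee_rot: [0.199, 3.134, 0.001]
wrist_force: [0.3, 0.3, -0.5]
gripper_width: -0.0001
grasp_force: 0.0
t 2.6 press mm [-83.1  -1.4] z 189.2 F press [ 0.2  0.4 -0.5] toolx 179.81 tilt [ 0.001  0.    -1.   ] w -0.0
shift tool mm [ 2.   1.3 89.2]
```

```bash
python3 -m handwheel '[{"x":0,"y":1,"z":20,"wx":0,"wy":0,"wz":0.003,"hand":1},{"x":0,"y":1,"z":45,"wx":0,"wy":0,"wz":0.003,"hand":1},{"x":0,"y":1,"z":70,"wx":0,"wy":0,"wz":0.003,"hand":1},{"x":0,"y":1,"z":85,"wx":0,"wy":0,"wz":0.003,"hand":1},{"x":-4,"y":1,"z":89,"wx":0,"wy":0,"wz":0.003,"hand":1},{"x":-12,"y":1,"z":89,"wx":0,"wy":0,"wz":0.003,"hand":1},{"x":-17,"y":1,"z":89,"wx":0,"wy":0,"wz":0.003,"hand":1},{"x":-19,"y":1,"z":89,"wx":0,"wy":0,"wz":0.003,"hand":1}]'; python3 -c "
from h import *
rep((-61,0,100))
c=capture('wrist');cv2.imwrite('pics/w1.png',c['color'][:,:,::-1])"
```

```text
time: 3.6
tcp_pos: [0.4106, 0.2729, 0.1011]
ee_rot: [0.199, 3.134, 0.001]
wrist_force: [-0.5, 0.6, 0.6]
gripper_width: 0.0001
grasp_force: 0.0
t 3.6 press mm [-64.5   1.5] z 101.1 F press [-0.6  0.6  0.6] toolx 179.79 tilt [ 0.001  0.001 -1.   ] w 0.0
shift tool mm [-3.5 -1.5  1.1]
```

View pics/w1.png

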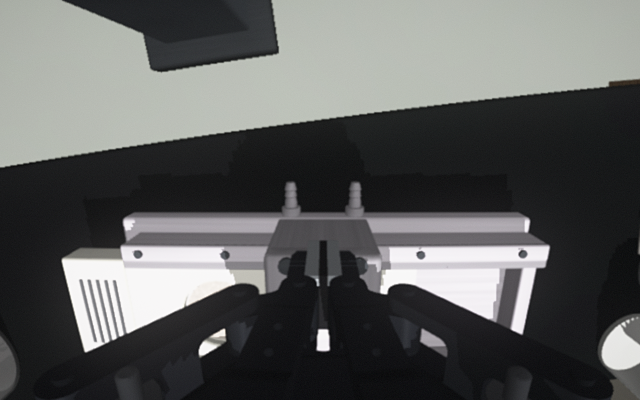

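The wrist view shows the shut fingers standing just on the robot side of the bridge at about (320,290), clear of it. Next I probe inward.

```bash
python3 -m handwheel '[{"x":-1,"y":0,"z":0,"wx":0,"wy":0,"wz":0,"hand":1},{"x":-2,"y":0,"z":0,"wx":0,"wy":0,"wz":0,"hand":1},{"x":-3,"y":0,"z":0,"wx":0,"wy":0,"wz":0,"hand":1},{"x":-3,"y":0,"z":0,"wx":0,"wy":0,"wz":0,"hand":1},{"x":-3,"y":0,"z":0,"wx":0,"wy":0,"wz":0,"hand":1},{"x":-3,"y":0,"z":0,"wx":0,"wy":0,"wz":0,"hand":1},{"x":-3,"y":0,"z":0,"wx":0,"wy":0,"wz":0,"hand":1},{"x":-3,"y":0,"z":0,"wx":0,"wy":0,"wz":0,"hand":1}]'; python3 -c "
from h import *
rep()"
```

```text
time: 4.65
tcp_pos: [0.4126, 0.2724, 0.1003]
ee_rot: [-0.199, -3.135, -0.0]
wrist_force: [-0.3, -0.4, -0.3]
gripper_width: 0.0001
grasp_force: 0.0
t 4.65 press mm [-62.5   1.2] z 100.3 F press [-0.3 -0.5 -0.3] toolx 179.8 tilt [-0.  0. -1.] w 0.0
```

```bash
python3 -m handwheel '[{"x":-0.5,"y":0,"z":0,"wx":0,"wy":0,"wz":0,"hand":1},{"x":-1,"y":0,"z":0,"wx":0,"wy":0,"wz":0,"hand":1},{"x":-1.5,"y":0,"z":0,"wx":0,"wy":0,"wz":0,"hand":1},{"x":-2,"y":0,"z":0,"wx":0,"wy":0,"wz":0,"hand":1},{"x":-2.5,"y":0,"z":0,"wx":0,"wy":0,"wz":0,"hand":1},{"x":-3,"y":0,"z":0,"wx":0,"wy":0,"wz":0,"hand":1},{"x":-3,"y":0,"z":0,"wx":0,"wy":0,"wz":0,"hand":1},{"x":-3,"y":0,"z":0,"wx":0,"wy":0,"wz":0,"hand":1}]'; python3 -c "
from h import *
rep()"
```

```text
time: 5.65
tcp_pos: [0.4144, 0.2721, 0.1001]
ee_rot: [-0.199, -3.132, 0.001]
wrist_force: [-6.7, 1.0, 4.7]
gripper_width: -0.0001
grasp_force: 3.2
t 5.65 press mm [-60.7   1.2] z 100.1 F press [-6.8  0.2  4.7] toolx 179.81 tilt [-0.003 -0.    -1.   ] w -0.0
```

```bash
cat > path.py <<'E'
import sys,numpy as np
# rolled path (press mm) of the shut fingers: rectangle half a,b offset by R, CCW; s=0 at (-a-R, 0)
def pt(s,a,b,R,cx,cy):
    q=R*np.pi/2; c=[b,q,2*a,q,2*b,q,2*a,q,b]; s=s%sum(c)
    cs=[(-a,-b),(a,-b),(a,b),(-a,b)]; d=[(0,-1),(1,0),(0,1),(-1,0),(0,-1)]
    n=[(-a-R,0),(-a,-b-R),(a+R,-b),(a,b+R),(-a-R,b)]
    for i,l in enumerate(c):
        if s<=l:
            if i%2==0: k=i//2; return np.array(n[k])+s*np.array(d[k])+[cx,cy]
            t=np.pi+np.pi/2*(i//2)+s/R; return np.array(cs[i//2])+R*np.array([np.cos(t),np.sin(t)])+[cx,cy]
        s-=l
# args: s0 step ncalls x y(nominal command) a b R cx cy
s,st,n,x,y,a,b,R,cx,cy=map(float,sys.argv[1:])
last=np.array([x,y])
for k in range(int(n)):
    o=[]
    for i in range(8):
        s+=st; p=pt(s,a,b,R,cx,cy)-last; o.append('(%.1f,%.1f)'%(-p[0],p[1])); q=np.round(p,1)
    last=last+q; print(' '.join(o),'-> s %.0f nominal %s'%(s,np.round(last,1)))
E
python3 path.py 0 6 2 -59.7 1.2 11 13 48.7 0 0
```

```text
(-0.0,-7.2) (-0.0,-13.2) (-0.3,-19.2) (-1.2,-25.1) (-2.9,-30.9) (-5.3,-36.4) (-8.4,-41.5) (-12.0,-46.3) -> s 48 nominal [-47.7 -45.1]
(-4.3,-4.2) (-9.0,-7.9) (-14.1,-11.0) (-19.6,-13.5) (-25.3,-15.2) (-31.2,-16.3) (-37.2,-16.6) (-43.2,-16.6) -> s 96 nominal [ -4.5 -61.7]
```

```bash
python3 -m handwheel '[{"x":0,"y":-6,"z":0,"wx":0,"wy":0,"wz":0,"hand":1},{"x":0,"y":-13,"z":0,"wx":0,"wy":0,"wz":0,"hand":1},{"x":-0.3,"y":-19,"z":0,"wx":0,"wy":0,"wz":0,"hand":1},{"x":-1.2,"y":-25,"z":0,"wx":0,"wy":0,"wz":0,"hand":1},{"x":-3,"y":-31,"z":0,"wx":0,"wy":0,"wz":0,"hand":1},{"x":-5.3,"y":-36.4,"z":0,"wx":0,"wy":0,"wz":0,"hand":1},{"x":-8.4,"y":-41.5,"z":0,"wx":0,"wy":0,"wz":0,"hand":1},{"x":-12,"y":-46.3,"z":0,"wx":0,"wy":0,"wz":0,"hand":1}]'; python3 -c "
from h import *
rep()
for n in ('scene','top'):
  print([(np.round(1000*(np.array(r['location'][:2])-C)@Rp),r['location'][2],r['confidence']) for r in pinpoint('ring_mark',capture(n))])"
```

```text
time: 6.65
tcp_pos: [0.4219, 0.2242, 0.1003]
ee_rot: [0.199, 3.135, 0.0]
wrist_force: [0.8, -0.1, -0.4]
gripper_width: -0.0004
grasp_force: 0.0
t 6.65 press mm [-47.3 -45.5] z 100.3 F press [ 0.8  0.  -0.4] toolx 179.8 tilt [ 0.  0. -1.] w -0.0
[(array([-37., -19.]), 0.1087, 0.4)]
[]
```

```bash
python3 -m handwheel '[{"x":-0.7,"y":0.7,"z":0,"wx":0,"wy":0,"wz":0,"hand":1},{"x":-1.4,"y":1.4,"z":0,"wx":0,"wy":0,"wz":0,"hand":1},{"x":-2,"y":2,"z":0,"wx":0,"wy":0,"wz":0,"hand":1},{"x":-2.5,"y":2.5,"z":0,"wx":0,"wy":0,"wz":0,"hand":1},{"x":-3,"y":3,"z":0,"wx":0,"wy":0,"wz":0,"hand":1},{"x":-3.5,"y":3.5,"z":0,"wx":0,"wy":0,"wz":0,"hand":1},{"x":-3.5,"y":3.5,"z":0,"wx":0,"wy":0,"wz":0,"hand":1},{"x":-3.5,"y":3.5,"z":0,"wx":0,"wy":0,"wz":0,"hand":1}]'; python3 -c "
from h import *
rep()"
```

```text
time: 7.85
tcp_pos: [0.4253, 0.2274, 0.1002]
ee_rot: [-0.199, -3.135, 0.001]
wrist_force: [-1.1, -1.3, 0.4]
gripper_width: 0.0003
grasp_force: 1.1
t 7.85 press mm [-44.4 -41.8] z 100.2 F press [-1.  -1.4  0.4] toolx 179.8 tilt [-0.001 -0.    -1.   ] w 0.0
```

```bash
python3 path.py 43 5 4 -44.2 -41.6 4 1 55.8 0 0
```

```text
(-3.1,-1.0) (-6.9,-4.2) (-11.1,-7.0) (-15.4,-9.4) (-20.0,-11.4) (-24.8,-13.0) (-29.6,-14.2) (-34.6,-14.9) -> s 83 nominal [ -9.6 -56.5]
(-4.9,-0.3) (-9.9,-0.3) (-14.9,-0.3) (-19.9,0.1) (-24.9,0.9) (-29.7,2.1) (-34.4,3.7) (-39.0,5.8) -> s 123 nominal [ 29.4 -50.7]
(-4.3,2.5) (-8.4,5.3) (-12.3,8.5) (-15.8,12.1) (-19.0,15.9) (-21.8,20.0) (-24.3,24.4) (-26.4,28.9) -> s 163 nominal [ 55.8 -21.8]
(-1.6,4.7) (-2.9,9.6) (-3.6,14.5) (-4.0,19.5) (-4.0,24.5) (-3.6,29.5) (-2.8,34.4) (-1.5,39.3) -> s 203 nominal [57.3 17.5]
```

```bash
python3 -m handwheel '[{"x":-3.1,"y":-1,"z":0,"wx":0,"wy":0,"wz":0,"hand":1},{"x":-6.9,"y":-4.2,"z":0,"wx":0,"wy":0,"wz":0,"hand":1},{"x":-11.1,"y":-7,"z":0,"wx":0,"wy":0,"wz":0,"hand":1},{"x":-15.4,"y":-9.4,"z":0,"wx":0,"wy":0,"wz":0,"hand":1},{"x":-20,"y":-11.4,"z":0,"wx":0,"wy":0,"wz":0,"hand":1},{"x":-24.8,"y":-13,"z":0,"wx":0,"wy":0,"wz":0,"hand":1},{"x":-29.6,"y":-14.2,"z":0,"wx":0,"wy":0,"wz":0,"hand":1},{"x":-34.6,"y":-14.9,"z":0,"wx":0,"wy":0,"wz":0,"hand":1}]'; python3 -c "
from h import *
rep()
for n in ('scene','top'):
  print([(np.round(1000*(np.array(r['location'][:2])-C)@Rp),r['location'][2],r['confidence']) for r in pinpoint('ring_mark',capture(n))])"
```

```text
time: 8.85
tcp_pos: [0.4563, 0.2048, 0.0997]
ee_rot: [-0.195, -3.129, 0.015]
wrist_force: [-8.9, -19.9, 8.0]
gripper_width: -0.0001
grasp_force: 10.4
t 8.85 press mm [-10.9 -60.5] z 99.7 F press [ -6.3 -20.8   8. ] toolx 179.92 tilt [-0.007 -0.009 -1.   ] w -0.0
[(array([-13., -38.]), 0.1097, 0.8)]
[]
```

```bash
python3 path.py 83.6 6 4 -9.6 -56.5 0 0 59.6 0 0
```

```text
(-5.6,-3.0) (-11.6,-3.1) (-17.6,-2.6) (-23.5,-1.5) (-29.2,0.2) (-34.8,2.5) (-40.1,5.3) (-45.1,8.6) -> s 132 nominal [ 35.5 -47.9]
(-4.6,3.8) (-8.8,8.1) (-12.6,12.7) (-15.9,17.7) (-18.7,23.0) (-20.9,28.6) (-22.5,34.4) (-23.6,40.3) -> s 180 nominal [59.1 -7.6]
(-0.5,6.0) (-0.3,12.0) (0.4,17.9) (1.7,23.8) (3.6,29.4) (6.1,34.9) (9.1,40.1) (12.7,44.9) -> s 228 nominal [46.4 37.3]
(3.9,4.5) (8.4,8.6) (13.2,12.2) (18.3,15.3) (23.7,17.8) (29.4,19.8) (35.2,21.2) (41.1,22.1) -> s 276 nominal [ 5.3 59.4]
```

```bash
python3 -m handwheel '[{"x":-5.6,"y":-2.6,"z":0,"wx":0,"wy":0,"wz":0,"hand":1},{"x":-11.6,"y":-3.1,"z":0,"wx":0,"wy":0,"wz":0,"hand":1},{"x":-17.6,"y":-2.6,"z":0,"wx":0,"wy":0,"wz":0,"hand":1},{"x":-23.5,"y":-1.5,"z":0,"wx":0,"wy":0,"wz":0,"hand":1},{"x":-29.2,"y":0.2,"z":0,"wx":0,"wy":0,"wz":0,"hand":1},{"x":-34.8,"y":2.5,"z":0,"wx":0,"wy":0,"wz":0,"hand":1},{"x":-40.1,"y":5.3,"z":0,"wx":0,"wy":0,"wz":0,"hand":1},{"x":-45.1,"y":8.6,"z":0,"wx":0,"wy":0,"wz":0,"hand":1}]'; python3 -c "
from h import *
rep()
for n in ('scene','top'):
  print([(np.round(1000*(np.array(r['location'][:2])-C)@Rp),r['location'][2],r['confidence']) for r in pinpoint('ring_mark',capture(n))])"
```

```text
time: 10.05
tcp_pos: [0.5063, 0.2086, 0.1008]
ee_rot: [0.198, 3.13, -0.007]
wrist_force: [5.1, -10.9, -1.1]
gripper_width: 0.0003
grasp_force: 5.0
t 10.05 press mm [ 38.3 -50.5] z 100.8 F press [  6.4 -10.2  -1.1] toolx 179.81 tilt [ 0.005 -0.005 -1.   ] w 0.0
[(array([ 31., -31.]), 0.1139, 0.98)]
[]
```

```bash
python3 -m handwheel '[{"x":-4.6,"y":3.8,"z":0,"wx":0,"wy":0,"wz":0,"hand":1},{"x":-8.8,"y":8.1,"z":0,"wx":0,"wy":0,"wz":0,"hand":1},{"x":-12.6,"y":12.7,"z":0,"wx":0,"wy":0,"wz":0,"hand":1},{"x":-15.9,"y":17.7,"z":0,"wx":0,"wy":0,"wz":0,"hand":1},{"x":-18.7,"y":23,"z":0,"wx":0,"wy":0,"wz":0,"hand":1},{"x":-20.9,"y":28.6,"z":0,"wx":0,"wy":0,"wz":0,"hand":1},{"x":-22.5,"y":34.4,"z":0,"wx":0,"wy":0,"wz":0,"hand":1},{"x":-23.6,"y":40.3,"z":0,"wx":0,"wy":0,"wz":0,"hand":1}]'; python3 -c "
from h import *
rep()
for n in ('scene',):
  print([(np.round(1000*(np.array(r['location'][:2])-C)@Rp),r['location'][2],r['confidence']) for r in pinpoint('ring_mark',capture(n))])"
```

```text
time: 11.25
tcp_pos: [0.5342, 0.2482, 0.1012]
ee_rot: [0.199, 3.131, 0.001]
wrist_force: [4.7, -3.5, 0.3]
gripper_width: -0.0003
grasp_force: 3.1
t 11.25 press mm [61.2 -7.8] z 101.2 F press [ 5.1 -2.9  0.3] toolx 179.78 tilt [ 0.004  0.    -1.   ] w -0.0
[(array([43.,  7.]), 0.1122, 0.98), (array([  -5., -418.]), 0.0049, 0.36)]
```

```bash
python3 -m handwheel '[{"x":-0.3,"y":6,"z":0,"wx":0,"wy":0,"wz":0,"hand":1},{"x":0,"y":12,"z":0,"wx":0,"wy":0,"wz":0,"hand":1},{"x":0.7,"y":17.9,"z":0,"wx":0,"wy":0,"wz":0,"hand":1},{"x":2,"y":23.8,"z":0,"wx":0,"wy":0,"wz":0,"hand":1},{"x":4,"y":29.4,"z":0,"wx":0,"wy":0,"wz":0,"hand":1},{"x":6.4,"y":34.9,"z":0,"wx":0,"wy":0,"wz":0,"hand":1},{"x":9.3,"y":40,"z":0,"wx":0,"wy":0,"wz":0,"hand":1},{"x":12.7,"y":44.9,"z":0,"wx":0,"wy":0,"wz":0,"hand":1}]'; python3 -c "
from h import *
rep()
for n in ('scene',):
  print([(np.round(1000*(np.array(r['location'][:2])-C)@Rp),r['location'][2],r['confidence']) for r in pinpoint('ring_mark',capture(n))])"
```

```text
time: 12.35
tcp_pos: [0.528, 0.2956, 0.1019]
ee_rot: [0.199, 3.128, 0.005]
wrist_force: [7.0, 0.7, 0.6]
gripper_width: -0.0001
grasp_force: 3.8
t 12.35 press mm [49.1 38.4] z 101.9 F press [6.8 1.5 0.6] toolx 179.8 tilt [ 0.007  0.003 -1.   ] w -0.0
[(array([22., 37.]), 0.1104, 0.67), (array([ -36., -310.]), 0.0008, 0.64)]
```

```bash
python3 -m handwheel '[{"x":3.9,"y":4.4,"z":0,"wx":0,"wy":0,"wz":0,"hand":1},{"x":8.4,"y":8.4,"z":0,"wx":0,"wy":0,"wz":0,"hand":1},{"x":13.2,"y":12,"z":0,"wx":0,"wy":0,"wz":0,"hand":1},{"x":18.3,"y":15.1,"z":0,"wx":0,"wy":0,"wz":0,"hand":1},{"x":23.7,"y":17.7,"z":0,"wx":0,"wy":0,"wz":0,"hand":1},{"x":29.4,"y":19.7,"z":0,"wx":0,"wy":0,"wz":0,"hand":1},{"x":35.2,"y":21.1,"z":0,"wx":0,"wy":0,"wz":0,"hand":1},{"x":41.1,"y":22.1,"z":0,"wx":0,"wy":0,"wz":0,"hand":1}]'; python3 -c "
from h import *
rep()
for n in ('scene',):
  print([(np.round(1000*(np.array(r['location'][:2])-C)@Rp),r['location'][2],r['confidence']) for r in pinpoint('ring_mark',capture(n))])"; python3 path.py 276 6 4 5.3 59.4 0 0 59.4 0 0
```

```text
time: 13.45
tcp_pos: [0.4898, 0.3259, 0.1027]
ee_rot: [0.2, 3.128, 0.016]
wrist_force: [4.7, 13.5, 1.2]
gripper_width: -0.0001
grasp_force: 6.9
t 13.45 press mm [ 7.5 63.8] z 102.7 F press [ 3.  14.   1.2] toolx 179.75 tilt [ 0.008  0.01  -1.   ] w -0.0
[(array([-16.,  35.]), 0.1153, 0.6)]
(7.4,-0.0) (13.4,-0.5) (19.3,-1.7) (25.0,-3.4) (30.6,-5.6) (35.8,-8.5) (40.8,-11.8) (45.4,-15.6) -> s 324 nominal [-40.1  43.8]
(4.3,-4.3) (8.0,-9.0) (11.3,-14.0) (14.0,-19.3) (16.2,-24.9) (17.8,-30.7) (18.9,-36.6) (19.3,-42.6) -> s 372 nominal [-59.4   1.2]
(-0.2,-6.0) (-1.0,-11.9) (-2.4,-17.8) (-4.3,-23.4) (-6.8,-28.9) (-9.9,-34.0) (-13.5,-38.9) (-17.5,-43.3) -> s 420 nominal [-41.9 -42.1]
(-4.4,-4.0) (-9.3,-7.5) (-14.5,-10.6) (-19.9,-13.1) (-25.6,-15.0) (-31.4,-16.4) (-37.4,-17.1) (-43.4,-17.3) -> s 468 nominal [  1.5 -59.4]
```

```bash
python3 -m handwheel '[{"x":6,"y":0.3,"z":0,"wx":0,"wy":0,"wz":0,"hand":1},{"x":12.5,"y":0,"z":0,"wx":0,"wy":0,"wz":0,"hand":1},{"x":19,"y":-1.3,"z":0,"wx":0,"wy":0,"wz":0,"hand":1},{"x":25,"y":-3.4,"z":0,"wx":0,"wy":0,"wz":0,"hand":1},{"x":30.6,"y":-5.6,"z":0,"wx":0,"wy":0,"wz":0,"hand":1},{"x":35.8,"y":-8.5,"z":0,"wx":0,"wy":0,"wz":0,"hand":1},{"x":40.8,"y":-11.8,"z":0,"wx":0,"wy":0,"wz":0,"hand":1},{"x":45.4,"y":-15.6,"z":0,"wx":0,"wy":0,"wz":0,"hand":1}]'; python3 -c "
from h import *
rep()
for n in ('scene',):
  print([(np.round(1000*(np.array(r['location'][:2])-C)@Rp),r['location'][2],r['confidence']) for r in pinpoint('ring_mark',capture(n))])"
```

```text
time: 14.55
tcp_pos: [0.4395, 0.3153, 0.102]
ee_rot: [-0.199, -3.134, -0.011]
wrist_force: [-4.7, 9.5, 7.5]
gripper_width: 0.0002
grasp_force: 5.7
t 14.55 press mm [-41.1  47.1] z 102.0 F press [-5.8  8.9  7.5] toolx 179.8 tilt [-0.001  0.007 -1.   ] w 0.0
[(array([-39.,  -1.]), 0.1115, 0.77)]
```

```bash
python3 -m handwheel '[{"x":4.3,"y":-4.3,"z":0,"wx":0,"wy":0,"wz":0,"hand":1},{"x":8,"y":-9,"z":0,"wx":0,"wy":0,"wz":0,"hand":1},{"x":11.3,"y":-14,"z":0,"wx":0,"wy":0,"wz":0,"hand":1},{"x":14,"y":-19.3,"z":0,"wx":0,"wy":0,"wz":0,"hand":1},{"x":16.2,"y":-24.9,"z":0,"wx":0,"wy":0,"wz":0,"hand":1},{"x":17.8,"y":-30.7,"z":0,"wx":0,"wy":0,"wz":0,"hand":1},{"x":18.9,"y":-36.6,"z":0,"wx":0,"wy":0,"wz":0,"hand":1},{"x":19.3,"y":-42.6,"z":0,"wx":0,"wy":0,"wz":0,"hand":1}]'; python3 -c "
from h import *
rep()
for n in ('scene',):
  print([(np.round(1000*(np.array(r['location'][:2])-C)@Rp),r['location'][2],r['confidence']) for r in pinpoint('ring_mark',capture(n))])"
```

```text
time: 15.65
tcp_pos: [0.4144, 0.2726, 0.1001]
ee_rot: [-0.199, -3.132, -0.001]
wrist_force: [-4.2, 1.9, 2.8]
gripper_width: 0.0001
grasp_force: 2.3
t 15.65 press mm [-60.8   1.6] z 100.1 F press [-4.4  1.3  2.8] toolx 179.81 tilt [-0.003  0.001 -1.   ] w 0.0
[(array([-18., -32.]), 0.114, 0.65), (array([ -50., -370.]), -0.0012, 0.42)]
```

```bash
python3 -m handwheel '[{"x":-0.6,"y":-6,"z":0,"wx":0,"wy":0,"wz":0,"hand":1},{"x":-1.7,"y":-11.8,"z":0,"wx":0,"wy":0,"wz":0,"hand":1},{"x":-3.2,"y":-17.6,"z":0,"wx":0,"wy":0,"wz":0,"hand":1},{"x":-5.2,"y":-23.1,"z":0,"wx":0,"wy":0,"wz":0,"hand":1},{"x":-7.7,"y":-28.4,"z":0,"wx":0,"wy":0,"wz":0,"hand":1},{"x":-10.8,"y":-33.4,"z":0,"wx":0,"wy":0,"wz":0,"hand":1},{"x":-14.3,"y":-38.2,"z":0,"wx":0,"wy":0,"wz":0,"hand":1},{"x":-18.2,"y":-42.6,"z":0,"wx":0,"wy":0,"wz":0,"hand":1}]'; python3 -c "
from h import *
rep()
for n in ('scene',):
  print([(np.round(1000*(np.array(r['location'][:2])-C)@Rp),r['location'][2],r['confidence']) for r in pinpoint('ring_mark',capture(n))])"
```

```text
time: 16.75
tcp_pos: [0.4259, 0.2267, 0.0992]
ee_rot: [-0.197, -3.128, 0.004]
wrist_force: [-9.8, -3.9, 5.5]
gripper_width: 0.0003
grasp_force: 4.9
t 16.75 press mm [-43.7 -42.5] z 99.2 F press [-9.2 -5.   5.5] toolx 179.85 tilt [-0.007 -0.002 -1.   ] w 0.0
[(array([ -39., -307.]), 0.0006, 0.21)]
```

```bash
python3 -m handwheel '[{"x":-4.2,"y":-4.2,"z":0,"wx":0,"wy":0,"wz":0,"hand":1},{"x":-8.9,"y":-7.9,"z":0,"wx":0,"wy":0,"wz":0,"hand":1},{"x":-13.9,"y":-11.1,"z":0,"wx":0,"wy":0,"wz":0,"hand":1},{"x":-19.2,"y":-13.8,"z":0,"wx":0,"wy":0,"wz":0,"hand":1},{"x":-24.9,"y":-15.7,"z":0,"wx":0,"wy":0,"wz":0,"hand":1},{"x":-30.7,"y":-17.1,"z":0,"wx":0,"wy":0,"wz":0,"hand":1},{"x":-36.7,"y":-17.8,"z":0,"wx":0,"wy":0,"wz":0,"hand":1},{"x":-42.7,"y":-18,"z":0,"wx":0,"wy":0,"wz":0,"hand":1}]'; python3 -c "
from h import *
rep()
for n in ('scene',):
  print([(np.round(1000*(np.array(r['location'][:2])-C)@Rp),r['location'][2],r['confidence']) for r in pinpoint('ring_mark',capture(n))])"; python3 path.py 468 6 4 1.5 -59.4 0 0 59.4 0 0
```

```text
time: 17.85
tcp_pos: [0.4679, 0.2014, 0.0995]
ee_rot: [-0.197, -3.132, 0.011]
wrist_force: [-3.5, -12.6, 2.0]
gripper_width: -0.0003
grasp_force: 6.8
t 17.85 press mm [  1.  -62.5] z 99.5 F press [ -1.9 -12.9   2. ] toolx 179.87 tilt [-0.004 -0.007 -1.   ] w -0.0
[(array([44., -3.]), 0.1157, 0.75)]
(-6.0,0.5) (-11.9,1.5) (-17.6,3.2) (-23.2,5.4) (-28.5,8.1) (-33.5,11.4) (-38.2,15.2) (-42.4,19.4) -> s 516 nominal [ 43.9 -40. ]
(-3.9,4.7) (-7.2,9.7) (-10.0,15.0) (-12.2,20.5) (-13.9,26.3) (-15.0,32.2) (-15.5,38.2) (-15.4,44.2) -> s 564 nominal [59.3  4.2]
(0.8,5.9) (2.1,11.8) (4.0,17.5) (6.5,22.9) (9.5,28.1) (13.0,33.0) (17.0,37.5) (21.4,41.5) -> s 612 nominal [37.9 45.7]
(4.8,3.6) (9.9,6.7) (15.3,9.3) (21.0,11.2) (26.8,12.7) (32.8,13.5) (38.8,13.7) (44.7,13.3) -> s 660 nominal [-6.8 59. ]
```

```bash
python3 -m handwheel '[{"x":-6,"y":0.3,"z":0,"wx":0,"wy":0,"wz":0,"hand":1},{"x":-11.9,"y":1.3,"z":0,"wx":0,"wy":0,"wz":0,"hand":1},{"x":-17.6,"y":3,"z":0,"wx":0,"wy":0,"wz":0,"hand":1},{"x":-23.2,"y":5.3,"z":0,"wx":0,"wy":0,"wz":0,"hand":1},{"x":-28.5,"y":8.1,"z":0,"wx":0,"wy":0,"wz":0,"hand":1},{"x":-33.5,"y":11.4,"z":0,"wx":0,"wy":0,"wz":0,"hand":1},{"x":-38.2,"y":15.2,"z":0,"wx":0,"wy":0,"wz":0,"hand":1},{"x":-42.4,"y":19.4,"z":0,"wx":0,"wy":0,"wz":0,"hand":1}]'; python3 -m handwheel '[{"x":-3.9,"y":4.7,"z":0,"wx":0,"wy":0,"wz":0,"hand":1},{"x":-7.2,"y":9.7,"z":0,"wx":0,"wy":0,"wz":0,"hand":1},{"x":-10,"y":15,"z":0,"wx":0,"wy":0,"wz":0,"hand":1},{"x":-12.2,"y":20.5,"z":0,"wx":0,"wy":0,"wz":0,"hand":1},{"x":-13.9,"y":26.3,"z":0,"wx":0,"wy":0,"wz":0,"hand":1},{"x":-15,"y":32.2,"z":0,"wx":0,"wy":0,"wz":0,"hand":1},{"x":-15.4,"y":38.2,"z":0,"wx":0,"wy":0,"wz":0,"hand":1},{"x":-15.2,"y":44.2,"z":0,"wx":0,"wy":0,"wz":0,"hand":1}]'; python3 -c "
from h import *
rep()
for n in ('scene',):
  print([(np.round(1000*(np.array(r['location'][:2])-C)@Rp),r['location'][2],r['confidence']) for r in pinpoint('ring_mark',capture(n))])"
```

```text
time: 18.95
tcp_pos: [0.5156, 0.2158, 0.1004]
ee_rot: [0.199, 3.13, -0.006]
wrist_force: [6.2, -8.4, -2.2]
gripper_width: -0.0
grasp_force: 3.6
time: 19.95
tcp_pos: [0.5363, 0.2603, 0.1012]
ee_rot: [0.199, 3.129, 0.002]
wrist_force: [8.3, -2.3, -1.7]
gripper_width: -0.0003
grasp_force: 4.0
t 19.95 press mm [61.7  4.4] z 101.2 F press [ 8.5 -1.3 -1.7] toolx 179.81 tilt [ 0.006  0.001 -1.   ] w -0.0
[(array([-13.,  40.]), 0.1185, 0.87), (array([ -49., -369.]), -0.0006, 0.73)]
```

```bash
python3 -m handwheel '[{"x":0.6,"y":5.9,"z":0,"wx":0,"wy":0,"wz":0,"hand":1},{"x":1.9,"y":11.8,"z":0,"wx":0,"wy":0,"wz":0,"hand":1},{"x":3.8,"y":17.5,"z":0,"wx":0,"wy":0,"wz":0,"hand":1},{"x":6.4,"y":22.9,"z":0,"wx":0,"wy":0,"wz":0,"hand":1},{"x":9.5,"y":28.1,"z":0,"wx":0,"wy":0,"wz":0,"hand":1},{"x":13,"y":33,"z":0,"wx":0,"wy":0,"wz":0,"hand":1},{"x":17,"y":37.4,"z":0,"wx":0,"wy":0,"wz":0,"hand":1},{"x":21.4,"y":41.4,"z":0,"wx":0,"wy":0,"wz":0,"hand":1}]'; python3 -c "
from h import *
rep()
for n in ('scene','top'):
  print([(np.round(1000*(np.array(r['location'][:2])-C)@Rp),r['location'][2],r['confidence']) for r in pinpoint('ring_mark',capture(n))])"
```

```text
time: 21.05
tcp_pos: [0.5217, 0.3062, 0.1024]
ee_rot: [0.199, 3.125, 0.01]
wrist_force: [12.8, 6.3, -2.2]
gripper_width: 0.0005
grasp_force: 6.3
t 21.05 press mm [41.6 48.2] z 102.4 F press [11.9  7.8 -2.2] toolx 179.79 tilt [ 0.011  0.006 -1.   ] w 0.001
[(array([-41.,  13.]), 0.1175, 0.79)]
[(array([-41.,   8.]), 0.1165, 0.75), (array([ 62., 277.]), 0.0026, 0.5)]
```

```bash
python3 -m handwheel '[{"x":4.8,"y":3.7,"z":0,"wx":0,"wy":0,"wz":0,"hand":1},{"x":9.9,"y":6.8,"z":0,"wx":0,"wy":0,"wz":0,"hand":1},{"x":15.3,"y":9.4,"z":0,"wx":0,"wy":0,"wz":0,"hand":1},{"x":20.4,"y":11.4,"z":0,"wx":0,"wy":0,"wz":0,"hand":1},{"x":19.5,"y":17,"z":0,"wx":0,"wy":0,"wz":0,"hand":1},{"x":17,"y":28,"z":0,"wx":0,"wy":0,"wz":0,"hand":1},{"x":17,"y":30,"z":-30,"wx":0,"wy":0,"wz":0,"hand":1},{"x":17,"y":30,"z":-80,"wx":0,"wy":0,"wz":0,"hand":1}]'; python3 -c "
from h import *
rep((0,-205,150))
for n in ('scene','top'):
  c=capture(n);cv2.imwrite(f'pics/{n}2.png',cv2.resize(c['color'][140:260,200:360] if n=='top' else c['color'][120:240,220:380],None,fx=4,fy=4)[:,:,::-1])
  for t in ('ring_mark','push_end','carrier'):
    print(t,[(np.round(1000*(np.array(r['location'][:2])-C)@Rp),r['location'][2],r['confidence']) for r in pinpoint(t,c)])"
```

```text
time: 22.25
tcp_pos: [0.503, 0.3355, 0.1783]
ee_rot: [-0.198, -3.129, 0.004]
wrist_force: [0.1, 0.5, 0.3]
gripper_width: 0.0
grasp_force: 0.0
t 22.25 press mm [19.4 75. ] z 178.3 F press [0.  0.5 0.3] toolx 179.81 tilt [-0.006 -0.002 -1.   ] w 0.0
shift tool mm [  18.3 -280.    29.2]
ring_mark [(array([3., 3.]), -0.0029, 0.74), (array([-39., -11.]), 0.1202, 0.64), (array([ 66., 276.]), 0.0018, 0.46)]
push_end [(array([  -5., -175.]), 0.0298, 0.72)]
carrier [(array([  0., -33.]), 0.0206, 0.81)]
ring_mark [(array([-38., -13.]), 0.1193, 0.84)]
push_end [(array([  -2., -174.]), 0.031, 0.79)]
carrier [(array([-84., 254.]), -0.0008, 0.57), (array([  0., -33.]), 0.0181, 0.56)]
```

View pics/scene2.png

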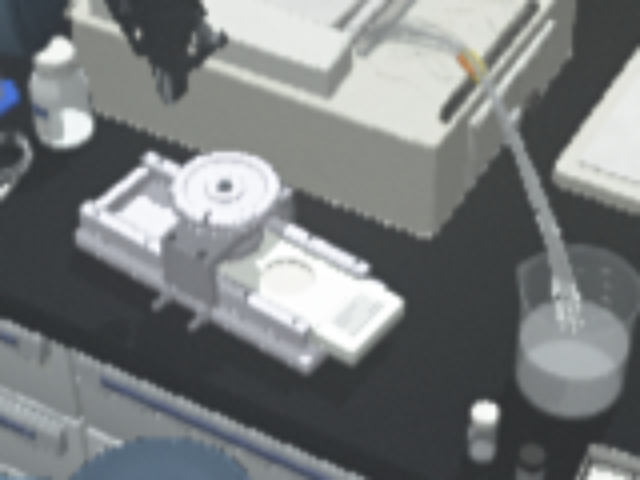

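The crop shows the ring opened, with its mark at about (207,215) facing the robot again, and the carrier still in its start position. The mark and its height give about 2.0 turns. Next I go over to the push end.

```bash
python3 -m handwheel '[{"x":2,"y":-20,"z":-10,"wx":0,"wy":0,"wz":0,"hand":1},{"x":5,"y":-60,"z":-14,"wx":0,"wy":0,"wz":0,"hand":1},{"x":8,"y":-105,"z":-14,"wx":0,"wy":0,"wz":0,"hand":1},{"x":11,"y":-150,"z":-14,"wx":0,"wy":0,"wz":0,"hand":1},{"x":14,"y":-195,"z":-14,"wx":0,"wy":0,"wz":0,"hand":1},{"x":17,"y":-235,"z":-10,"wx":0,"wy":0,"wz":0,"hand":1},{"x":19,"y":-265,"z":10,"wx":0,"wy":0,"wz":0,"hand":1},{"x":19,"y":-276,"z":40,"wx":0,"wy":0,"wz":0,"hand":1}]'; python3 -c "
from h import *
rep((0,-200,36))
c=capture('scene');cv2.imwrite('pics/s3.png',cv2.resize(c['color'][100:280,220:460],None,fx=3,fy=3)[:,:,::-1])"
```

```text
time: 23.65
tcp_pos: [0.4509, 0.0629, 0.1396]
ee_rot: [0.202, 3.134, -0.0]
wrist_force: [-0.6, -0.1, -0.2]
gripper_width: 0.0
grasp_force: 0.0
t 23.65 press mm [   1.2 -202. ] z 139.6 F press [-0.6 -0.2 -0.2] toolx 179.68 tilt [ 0.001 -0.    -1.   ] w 0.0
shift tool mm [  1.3   2.  103.6]
```

View pics/s3.png

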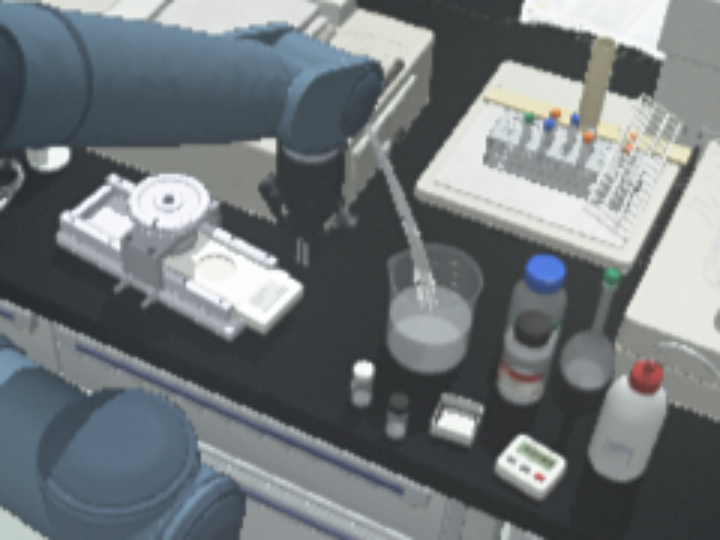

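The view shows the fingers at (302,250), just beyond the carrier's push end and clear of the beaker at (430,310). Next I descend and push.

```bash
python3 -m handwheel '[{"x":1,"y":2,"z":20,"wx":0,"wy":0,"wz":0.005,"hand":1},{"x":1,"y":2,"z":45,"wx":0,"wy":0,"wz":0.005,"hand":1},{"x":1,"y":2,"z":70,"wx":0,"wy":0,"wz":0.005,"hand":1},{"x":1,"y":2,"z":92,"wx":0,"wy":0,"wz":0.005,"hand":1},{"x":1,"y":2,"z":103,"wx":0,"wy":0,"wz":0.005,"hand":1},{"x":1,"y":4,"z":103,"wx":0,"wy":0,"wz":0.005,"hand":1},{"x":1,"y":8,"z":103,"wx":0,"wy":0,"wz":0.005,"hand":1},{"x":1,"y":11,"z":103,"wx":0,"wy":0,"wz":0.005,"hand":1}]' && python3 -c "
from h import *
rep((0,-116,36))"; python3 -m handwheel '[{"x":0,"y":3,"z":0,"wx":0,"wy":0,"wz":0,"hand":1},{"x":0,"y":7,"z":0,"wx":0,"wy":0,"wz":0,"hand":1},{"x":0,"y":11,"z":0,"wx":0,"wy":0,"wz":0,"hand":1},{"x":0,"y":15,"z":0,"wx":0,"wy":0,"wz":0,"hand":1},{"x":0,"y":19,"z":0,"wx":0,"wy":0,"wz":0,"hand":1},{"x":0,"y":23,"z":0,"wx":0,"wy":0,"wz":0,"hand":1},{"x":0,"y":27,"z":0,"wx":0,"wy":0,"wz":0,"hand":1},{"x":0,"y":31,"z":0,"wx":0,"wy":0,"wz":0,"hand":1}]'; python3 -c "
from h import *
rep((0,-116,36))"
```

```text
time: 24.7
tcp_pos: [0.4522, 0.0756, 0.0382]
ee_rot: [0.206, 3.133, -0.0]
wrist_force: [0.3, 0.1, 0.4]
gripper_width: -0.0
grasp_force: 0.0
t 24.7 press mm [   0.9 -189.2] z 38.2 F press [0.3 0.1 0.4] toolx 179.53 tilt [ 0.002 -0.    -1.   ] w -0.0
shift tool mm [ 1.6 73.2  2.2]
time: 25.7
tcp_pos: [0.4555, 0.1063, 0.0373]
ee_rot: [0.207, 3.135, -0.0]
wrist_force: [-0.8, -3.5, 2.8]
gripper_width: 0.0003
grasp_force: 2.0
t 25.7 press mm [   0.5 -158.4] z 37.3 F press [-0.4 -3.6  2.8] toolx 179.52 tilt [ 0. -0. -1.] w 0.0
shift tool mm [ 0.9 42.3  1.3]
```

```bash
python3 -m handwheel '[{"x":0,"y":4,"z":0,"wx":0,"wy":0,"wz":0,"hand":1},{"x":0,"y":9,"z":0,"wx":0,"wy":0,"wz":0,"hand":1},{"x":0,"y":14,"z":0,"wx":0,"wy":0,"wz":0,"hand":1},{"x":0,"y":19,"z":0,"wx":0,"wy":0,"wz":0,"hand":1},{"x":0,"y":24,"z":0,"wx":0,"wy":0,"wz":0,"hand":1},{"x":0,"y":29,"z":0,"wx":0,"wy":0,"wz":0,"hand":1},{"x":0,"y":34,"z":0,"wx":0,"wy":0,"wz":0,"hand":1},{"x":0,"y":38,"z":0,"wx":0,"wy":0,"wz":0,"hand":1}]'; python3 -c "
from h import *
rep((0,-116,36))"
```

```text
time: 26.7
tcp_pos: [0.4604, 0.144, 0.0372]
ee_rot: [-0.207, -3.135, -0.0]
wrist_force: [-0.1, -4.3, 2.4]
gripper_width: 0.0006
grasp_force: 1.9
t 26.7 press mm [   0.7 -120.3] z 37.2 F press [ 0.5 -4.3  2.4] toolx 179.52 tilt [-0.  0. -1.] w 0.001
shift tool mm [0.8 4.3 1.2]
```

```bash
python3 -m handwheel '[{"x":0,"y":1,"z":0,"wx":0,"wy":0,"wz":0,"hand":1},{"x":0,"y":2,"z":0,"wx":0,"wy":0,"wz":0,"hand":1},{"x":0,"y":3,"z":0,"wx":0,"wy":0,"wz":0,"hand":1},{"x":0,"y":4,"z":0,"wx":0,"wy":0,"wz":0,"hand":1},{"x":0,"y":5,"z":0,"wx":0,"wy":0,"wz":0,"hand":1},{"x":0,"y":6,"z":0,"wx":0,"wy":0,"wz":0,"hand":1},{"x":0,"y":7,"z":0,"wx":0,"wy":0,"wz":0,"hand":1},{"x":0,"y":7,"z":0,"wx":0,"wy":0,"wz":0,"hand":1}]'; python3 -c "
from h import *
rep((0,-116,36))"
```

```text
time: 27.7
tcp_pos: [0.461, 0.1484, 0.0372]
ee_rot: [-0.204, -3.133, 0.008]
wrist_force: [-2.2, -15.9, 5.6]
gripper_width: -0.0001
grasp_force: 8.2
t 27.7 press mm [   0.8 -115.9] z 37.2 F press [ -0.2 -16.    5.6] toolx 179.62 tilt [-0.002 -0.005 -1.   ] w -0.0
shift tool mm [ 0.8 -0.1  1.2]
```

The force rose to 16 N at the position predicted for the stop. Next I back off, lift and check.

```bash
python3 -m handwheel '[{"x":0,"y":-4,"z":0,"wx":0,"wy":0,"wz":0,"hand":1},{"x":0,"y":-12,"z":0,"wx":0,"wy":0,"wz":0,"hand":1},{"x":0,"y":-25,"z":0,"wx":0,"wy":0,"wz":0,"hand":1},{"x":0,"y":-40,"z":-10,"wx":0,"wy":0,"wz":0,"hand":1},{"x":0,"y":-55,"z":-35,"wx":0,"wy":0,"wz":0,"hand":1},{"x":0,"y":-65,"z":-70,"wx":0,"wy":0,"wz":0,"hand":1},{"x":0,"y":-70,"z":-105,"wx":0,"wy":0,"wz":0,"hand":1},{"x":0,"y":-70,"z":-120,"wx":0,"wy":0,"wz":0,"hand":1}]'; python3 -c "
from h import *
rep()
for n in ('scene','top'):
  c=capture(n)
  if n=='scene': cv2.imwrite('pics/s4.png',cv2.resize(c['color'][100:280,220:460],None,fx=3,fy=3)[:,:,::-1])
  for t in ('ring_mark','push_end','carrier','stop_face'):
    print(t,[(np.round(1000*(np.array(r['location'][:2])-C)@Rp),r['location'][2],r['confidence']) for r in pinpoint(t,c)])"
```

```text
time: 28.7
tcp_pos: [0.4533, 0.0804, 0.1599]
ee_rot: [0.209, 3.13, 0.0]
wrist_force: [0.0, -0.8, -0.2]
gripper_width: 0.0001
grasp_force: 0.0
t 28.7 press mm [   1.5 -184.3] z 159.9 F press [ 0.2 -0.8 -0.2] toolx 179.44 tilt [ 0.004 -0.    -1.   ] w 0.0
ring_mark []
push_end [(array([  -3., -105.]), 0.0335, 0.56)]
carrier [(array([ 0., 37.]), 0.0217, 0.89)]
stop_face [(array([  3., 133.]), 0.0327, 0.67)]
ring_mark [(array([-1., 38.]), 0.0196, 0.72), (array([-39., -13.]), 0.116, 0.59)]
push_end [(array([   0., -104.]), 0.0325, 0.84)]
carrier [(array([-0., 37.]), 0.0226, 0.93), (array([   3., -103.]), 0.034, 0.51)]
stop_face [(array([ -2., 131.]), 0.0308, 0.85)]
```

View pics/s4.png

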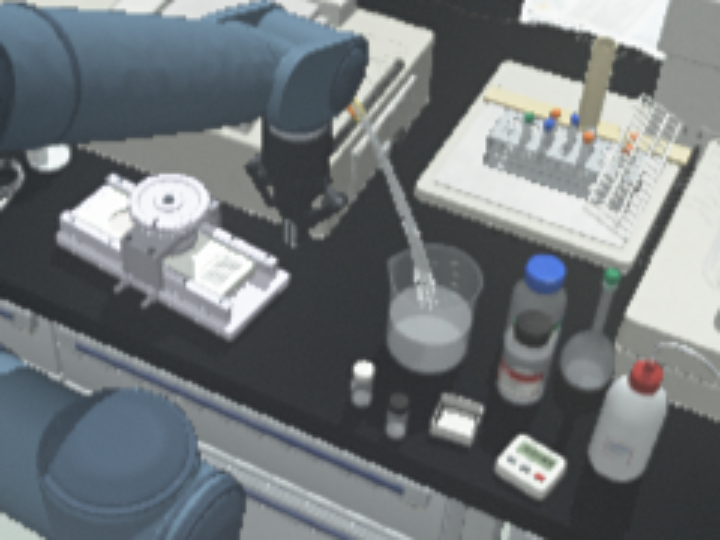

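The carrier now sits inside the base, with its push end at about (245,270) and its origin at +37 mm, so it is home. The ring mark is unchanged and nothing else has moved.

```bash
python3 -c "
from cell import *
print(job_done())"
```

```text
the job is handed in; nothing more can be done
None
```

The ring is loosened by about two full turns (roughly 726° by its mark), the carrier is fully home against the end stop, no bystander was touched, and the job was handed in at about 29 s.

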